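# Lock the lamp cap of a bench light source

## Task

The grey cap with the grip bar on the lamp port was only set down loosely in its collar. Lock its bayonet: turn it clockwise until its lugs drop into the entry slots that are hidden under it, push it in against the spring, turn it a quarter turn clockwise to the stop, and let it rise into its seat so that it stays locked, level and released. Leave the glassware and the cell tray around it where they stand.

Things in the scene. Friction and masses are not known exactly. Their poses are not given: they have to be found in the camera images.
- port (a point): Centre of the top rim of the lamp port's collar, z up: a plain round aluminium collar, outer diameter 84 mm, inner 70 mm, 65 mm tall, on the fixed lamp housing. Inside, 25 mm below the rim, is a flat ledge with two entry slots opposite each other, out of sight under the cap and at an unknown angle (x and y here are the housing's and do not show it).
- housing: Fixed white lamp housing, 250 mm (x) by 320 mm (y), 75 mm high; origin at the centre of its underside. Inside its collar, a track runs clockwise (from above) under the ledge from each slot, a quarter turn to a hard stop; there the track's roof has a 4 mm deep recess, the seat. Lugs under the roof stay there, held up by the spring, if the cap is let go half-way. Things on the housing are at most 45 mm tall.
- cap_bar (a point): Centre of the black grip bar on the loose lamp cap (about 0.22 kg). Bar: 52 mm long (this x), 14 mm thick (y), 22 mm high (z, up), on the flat top of a round grey head 66 mm across, 26 mm thick, which fits the collar with 2 mm play. The head's top is 11 mm below this point. Turning takes up to about 0.5 N m.
- cap_foot (a point): Centre of the cap's foot, 56 mm below cap_bar, with the two hidden lugs in the bar's direction (+x, -x). At the start they lie on the ledge; 15 to 70 degrees clockwise brings them over the slots (half a turn is the same), the cap drops 5 mm (a light push helps) onto the spring, and the slots' walls block further turning, with about 5 degrees of play each way.
- cap: The same cap; origin at its foot, axes as cap_bar. Height of cap_bar above the rim: 31 mm on the ledge, 26 dropped into the slots, 17 or less for the lugs to pass under the track's roof, 13 at the spring's hard bottom, 21 when locked. The spring pushes up with 6 N when the cap first stands on it and 12.5 N at the bottom. Pushing on the head's top or on the bar both work.
- cylinder_mid (a point): Bystander: glass measuring cylinder, 200 mm tall, foot 68 mm across; the point is on its axis 100 mm up.
- beaker_mid (a point): Bystander: glass beaker 90 mm tall, 70 mm across; the point is on its axis 45 mm up.
- cell_tray: Bystander: grey open tray with compartments on the housing, 80 x 90 mm and 22 mm high; origin at the centre of its underside.
Things that resemble listed ones, but are neither listed nor needed, are in the scene too. Leave any orange or yellow look-alike of the cap alone.

How it is judged:
By the outcome, as a careful person would: the job done as asked, in the order asked, and still so for the second after the job is handed in, with the robot touching nothing.
It also fails if it takes over 72 s, if anything falls off the work surface, if the arm or the gripper's body presses on something with over 40 N, if the wrist force passes 120 N, or if a joint passes its speed limit or range.

## Robot

A 6-joint arm with a two-finger parallel gripper is mounted at the origin on the work surface. World frame = base frame: x ahead of the robot, y to its left, z up, the work surface at z = 0. Lengths are in m, angles in rad, forces in N, time in s.
With the tool pointing down it reaches from about 0.375 to 0.975 m from the base axis. Payload 3.8 kg.
Tool frame: the origin (TCP) lies on the centre line of the jaws, within the pads' length; the fingertips stand 25 mm ahead of it and the grasp point (between the pads) lies 6 mm ahead of it; y points along the fingers, z is the direction in which the jaws open and shut, and the axes are right-handed (so a half turn about y gives the same grasp; the last joint's range is limited). The gripper opens to 85 mm and grips with 20 to 120 N. Pads are 22 mm wide; open, the fingers measure 114 mm over their backs; the gripper's body (76 mm by 85 mm) begins 54 mm behind the grasp point. The pads swing forward as they close: fully open they stand 13 mm farther back than shut.
Start: joints at [1.301, 0.264, 1.604, -0, 1.274, -0.037], TCP at [0.156, 0.657, 0.256] pointing down, gripper open.
Joint ranges: [-2.63, 2.63], [-0.94, 2.18], [0.31, 2.57], [-1.31, 4.45], [0, 2.66], [-2.55, 2.55]. Speed limits (rad/s): [2.57, 2.57, 3.14, 3.14, 3.14, 3.14].

## Interface

Orientations are given as a rotation vector (axis times angle).
In Python, from workcell import bot gives the robot as it stands.
- The arm moves only by the shell command python3 -m jog 'ROWS' [FORCE]. ROWS is JSON, a list of rows, each a list of 5 numbers: the shift along the world's x, y, z in mm, then the turn about the world's z in degrees, then the finger opening in mm, from 0 to 85.4. A call has exactly 10 rows; each row is the pose to reach, as a shift and turn from the pose commanded when the call began; what a row does not reach only later rows make up. A row lasts 1/8 s, in which the tool goes at most 62.5 mm and 10.7 degrees, less where a joint would pass 70% of its speed; a pose out of reach is approached as far as the arm can. A call with a gripper value outside its range is refused whole. The fingers move at their own pace and stop on an object; FORCE is the grip in N (left out, the last holds). Time passes only in rows, so rows that repeat a pose let the fingers close, or fill a call up. It gives the time, the measured TCP pose, the force and the opening at its end, in the units of the state.
- bot.read_state(): the state, without advancing time (a new reading comes with each control period).
- bot.read_camera(name): name is "side" or "top"; returns a dict with "pixels" (384x512x3 uint8, red, green, blue), "fx", "fy", "cx", "cy" (pixels), "dist" ([k1, k2, p1, p2, k3] as OpenCV has them; the pictures are not rectified), "R" (3x3) and "t" (3): a world point X has camera coordinates R X + t. Camera axes: x right, y down, z forward; pixel columns grow to the right and rows downward; lengths in m; the calibration is good to about 2 mm. A picture is of the moment at which its call begins. There is no depth.
- bot.finish_job(): hands the job in, once; it reports no verdict.
The state is a dict: "time": time; "q": joint angles; "joint_vel": joint speeds; "joint_torque": joint torques, N m; "tool_pos": TCP position; "tcp_rot": TCP orientation; "wrist_force": force on the tool from outside, world axes, zero at the start; "torque": the same for the moment, N m; "width": opening from 0.0 (shut) to 1.0 (fully open).
Only numpy, scipy, OpenCV 4.12 (cv2) and the standard library are available. Lean on these libraries where they do the work, as an engineer would, in place of code of your own. Each camera call takes 0.05 s, during which the arm holds its last target.

## Working session

There is one attempt and no reset: what is moved stays moved. The work goes in short steps, Python scripts to look and compute and a shell command to move; the robot and the scene stay as the last step left them, time stands still between calls to the robot, and variables do not carry over. Pictures are saved under pics/ and viewed, and the job is handed in when it is done.

```bash
mkdir -p pics; ls; python3 - <<'E'
from workcell import bot
import cv2,numpy as np
s=bot.read_state();print(s)
for n in("side","top"):
    c=bot.read_camera(n);cv2.imwrite(f"pics/{n}0.png",c["pixels"][:,:,::-1])
    print(n,c["fx"],c["fy"],c["cx"],c["cy"],c["dist"],np.round(c["R"],4).tolist(),c["t"], (-np.array(c["R"]).T@np.array(c["t"])))
E
```

```text
pics
{'time': 0.0, 'q': array([ 1.30110888e+00,  2.64759192e-01,  1.60537075e+00, -6.86595225e-06,
        1.27371541e+00, -3.68678565e-02]), 'joint_vel': array([ 1.34808783e-03,  6.40380502e-05, -1.88347918e-04,  1.72225453e-03,
       -6.95517906e-04, -1.84552511e-03]), 'joint_torque': array([-1.53184115e-03, -5.15108442e+01, -3.67315543e+01, -1.52567172e-04,
        1.29704241e-02,  2.42925347e-05]), 'tool_pos': array([0.15553917, 0.65613796, 0.25495966]), 'tcp_rot': array([-1.5652864 ,  0.18310123, -0.18257002]), 'wrist_force': array([ 0.57456489,  0.57096702, -0.31350223]), 'torque': array([-0.02138525,  0.02858048,  0.00144224]), 'width': 0.9964356667509646}
side 493.22127156290037 493.22127156290037 265.7868511148891 194.90112267704745 [0.03988007 0.         0.         0.         0.        ] [[-0.9475, -0.3196, -0.0094], [-0.1842, 0.5695, -0.8011], [0.2614, -0.7573, -0.5985]] [0.47867586 0.19288973 1.63499813] [0.06173096 1.28132882 1.13751556]
top 375.26948694125883 375.26948694125883 254.55561345608098 188.77774496625906 [0.00896236 0.         0.         0.         0.        ] [[0.0006, -1.0, 0.0034], [-0.9936, -0.001, -0.1128], [0.1128, -0.0033, -0.9936]] [0.01234801 0.47979056 1.28139207] [0.33217115 0.017109   1.32728546]
```

View pics/side0.png

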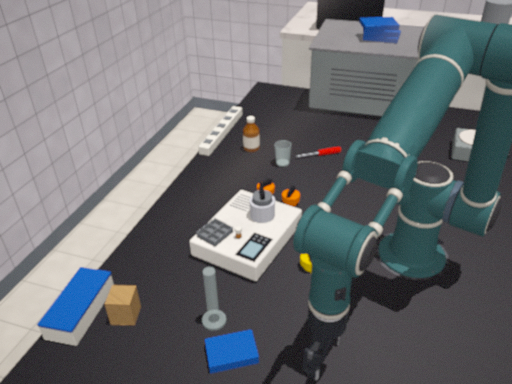

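View pics/top0.png

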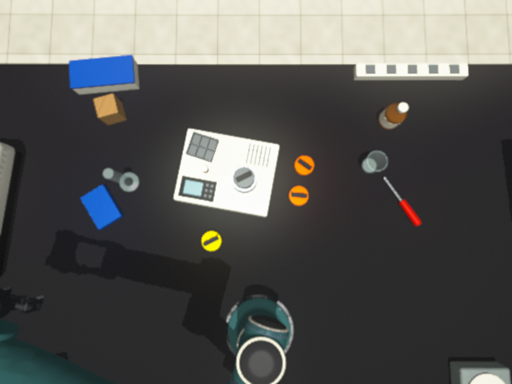

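The grey cap with its black bar sits in the collar at top (243,178) and side (262,203). What could be mistaken for it: orange caps at top (304,165) and (299,195), the yellow cap at (211,241), and a small knob on the housing at (206,168). Only the grey one is in the collar, so I choose that and check it in a crop.

```bash
cat > h.py <<'E'
import numpy as np,cv2
from workcell import bot
def K(c): return np.array([[c["fx"],0,c["cx"]],[0,c["fy"],c["cy"]],[0,0,1.]])
def cast(c,uv,z):
    uv=np.array(uv,float).reshape(-1,1,2)
    n=cv2.undistortPoints(uv,K(c),np.array(c["dist"])).reshape(-1,2)
    R=np.array(c["R"]);o=-R.T@np.array(c["t"])
    d=np.c_[n,np.ones(len(n))]@R
    return o+d*((z-o[2])/d[:,2])[:,None]
def tri(c1,p1,c2,p2):
    P=[];U=[]
    for c,p in((c1,p1),(c2,p2)):
        U.append(cv2.undistortPoints(np.array(p,float).reshape(1,1,2),K(c),np.array(c["dist"])).reshape(2,1))
        P.append(np.c_[np.array(c["R"]),np.array(c["t"])])
    X=cv2.triangulatePoints(P[0],P[1],U[0],U[1]);return (X[:3]/X[3]).ravel()
def proj(c,X):
    return cv2.projectPoints(np.array(X,float).reshape(-1,3),cv2.Rodrigues(np.array(c["R"]))[0],np.array(c["t"]),K(c),np.array(c["dist"]))[0].reshape(-1,2)
def crop(c,u0,v0,u1,v1,s,f):
    im=c["pixels"][v0:v1,u0:u1,::-1];cv2.imwrite(f,cv2.resize(im,None,fx=s,fy=s,interpolation=cv2.INTER_CUBIC))
def tooldirs(s):
    R=cv2.Rodrigues(np.array(s["tcp_rot"]))[0];return R
E
python3 - <<'E'
from h import *
t=bot.read_camera("top");s=bot.read_camera("side")
crop(t,165,120,315,225,5,"pics/tc.png");crop(s,180,170,310,280,5,"pics/sc.png")
print(tooldirs(bot.read_state()).round(3))
E
```

```text
[[ 0.973 -0.     0.231]
 [-0.231 -0.001  0.973]
 [-0.    -1.    -0.001]]
```

View pics/tc.png

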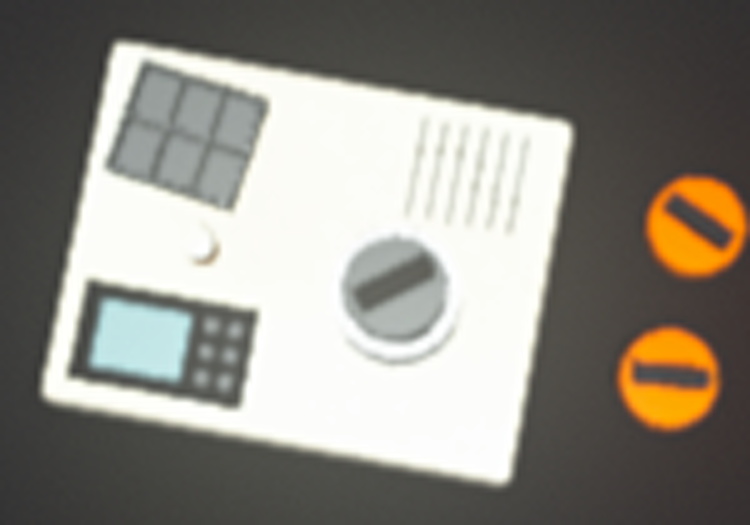

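View pics/sc.png

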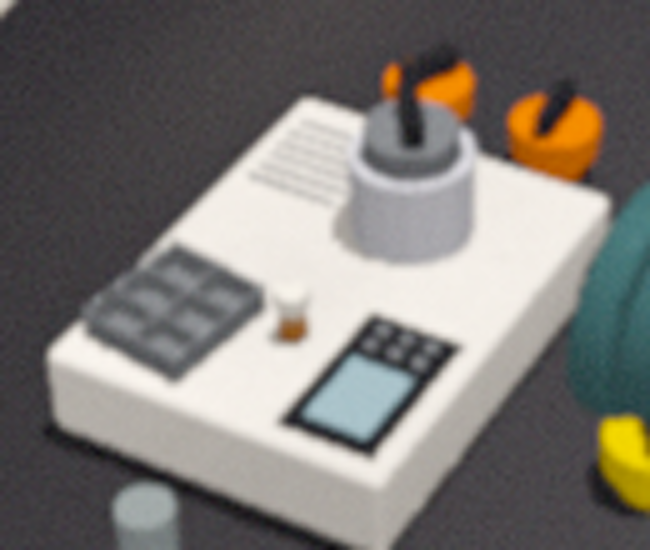

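The crops confirm the choice: the grey head with the black bar is in the aluminium collar, bar centre near top (244,176). Next I measure its position and bar angle.

```bash
cat > meas.py <<'E'
from h import *
def bar(t,zt=0.182,uv=None,r=10):
    g=t["pixels"].max(2).astype(np.uint8)
    u,v=uv
    m=np.zeros(g.shape,np.uint8);cv2.circle(m,(int(round(u)),int(round(v))),r,1,-1)
    up=6
    G=cv2.resize(g,None,fx=up,fy=up,interpolation=cv2.INTER_CUBIC);M=cv2.resize(m,None,fx=up,fy=up,interpolation=cv2.INTER_NEAREST)
    th,_=cv2.threshold(G[M>0].reshape(-1,1),0,255,cv2.THRESH_OTSU)
    B=((G<th)&(M>0)).astype(np.uint8)
    n,l,st,ce=cv2.connectedComponentsWithStats(B)
    k=1+np.argmax(st[1:,4]);cnt,_=cv2.findContours((l==k).astype(np.uint8),cv2.RETR_EXTERNAL,cv2.CHAIN_APPROX_NONE)
    pts=(cnt[0].reshape(-1,2)+.5)/up-.5
    W=cast(t,pts,zt)[:,:2]
    (c,wh,a)=cv2.minAreaRect((W*1000).astype(np.float32))
    bx=cv2.boxPoints((c,wh,a));e=bx[1]-bx[0];f=bx[2]-bx[1]
    L=e if np.hypot(*e)>np.hypot(*f) else f
    return th,np.array(c),wh,np.degrees(np.arctan2(L[1],L[0]))%180
E
python3 - <<'E'
from meas import *
t=bot.read_camera("top");s=bot.read_camera("side")
print(bar(t,uv=(244,176.5)), bar(t,uv=(244,176.5),r=9))
# collar / head in side and top
X=tri(t,(244,176.2),s,(180+412/5,170+115/5));print(X)
for n,c in(("t",t),("s",s)):
    print(n,proj(c,[[.35,.05,.182],[.36,.05,.16],[.36,.05,.14]]).tolist())
g=t["pixels"]
# housing top corners
hs=cv2.inRange(g,(190,185,175),(255,255,255));n,l,st,ce=cv2.connectedComponentsWithStats(hs[120:225,165:285].copy())
k=1+np.argmax(st[1:,4]);cn,_=cv2.findContours((l==k).astype(np.uint8),0,1)
r=cv2.minAreaRect((cast(t,max(cn,key=cv2.contourArea).reshape(-1,2)+[165,120],.075)[:,:2]*1000).astype(np.float32));print(r)
E
```

```text
(146.0, array([501.86935425,  47.23361206]), (18.333372116088867, 53.8055419921875), np.float32(117.58239)) (142.0, array([501.87417603,  47.22438049]), (17.858150482177734, 53.352561950683594), np.float32(117.58172))
[0.50177737 0.0458115  0.16620469]
t [[242.43451749602602, 225.4712582532075], [242.65187006706952, 222.33952537261834], [242.8300729942091, 222.49152321773235]]
s [[306.1891444431579, 198.36782674401272], [302.92216566621687, 203.21337865395216], [302.70364905870997, 208.06887180449414]]
((532.7431030273438, 108.1068115234375), (317.53973388671875, 249.552490234375), 79.65621948242188)
```

```bash
python3 - <<'E'
from h import *
t=bot.read_camera("top");s=bot.read_camera("side")
C=np.array([.5033,.047]);a=np.radians(117.6);u=np.array([np.cos(a),np.sin(a)]);n=np.array([-u[1],u[0]])
top=[[*(C+i*.026*u+j*.007*n),.182] for i,j in((1,1),(1,-1),(-1,-1),(-1,1))]
th=np.linspace(0,2*np.pi,60)
def circ(r,z): return [[C[0]+r*np.cos(q),C[1]+r*np.sin(q),z] for q in th]
for nm,c,b in(("t",t,(215,150,275,205)),("s",s,(235,175,290,235))):
    k=10;im=cv2.resize(c["pixels"][b[1]:b[3],b[0]:b[2],::-1],None,fx=k,fy=k,interpolation=cv2.INTER_CUBIC)
    for P,col in((top,(0,0,255)),(circ(.033,.160),(0,255,0)),(circ(.042,.140),(255,0,0))):
        cv2.polylines(im,[np.int32((proj(c,P)-[b[0],b[1]]+.5)*k)],True,col,1)
    cv2.imwrite(f"pics/ov_{nm}.png",im)
print(cast(t,[(130,181),(108,174),(375,162)],0.0))
E
```

```text
[[ 0.51028772  0.45612819  0.        ]
 [ 0.5353727   0.53527095  0.        ]
 [ 0.58001983 -0.41960312  0.        ]]
```

View pics/ov_t.png

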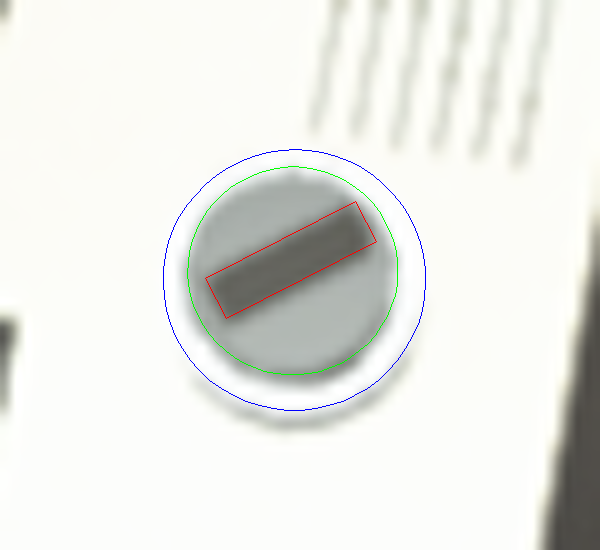

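View pics/ov_s.png

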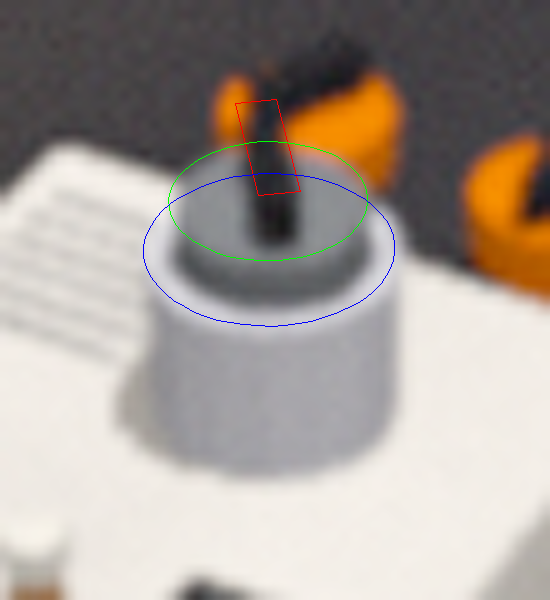

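The overlay fits within about 2 mm. The shift it suggests gives a bar centre near (0.502, 0.0475) with the bar angle at 117.6°. Jaws go to 27.6° yaw, a turn of -49°.

```bash
python3 -m jog '[[15,-30,20,-3,85],[35,-65,30,-6,85],[60,-105,30,-10,85],[85,-150,30,-15,85],[110,-195,30,-20,85],[135,-240,30,-25,85],[160,-285,30,-30,85],[185,-325,30,-35,85],[210,-370,30,-40,85],[230,-405,30,-45,85]]' 60
```

```text
time: 1.65
tool_pos: [0.3864, 0.2501, 0.2866]
tcp_rot: [-1.419, 0.795, -0.796]
wrist_force: [-0.2, -0.2, 0.1]
width: 0.997
```

```bash
python3 -m jog '[[25,-45,0,-2,85],[50,-88,0,-3,75],[75,-130,0,-4,65],[95,-168,0,-4,55],[108,-190,0,-4,45],[114,-201,0,-4,40],[116,-204.5,0,-4,40],[116,-204.5,0,-4,40],[116,-204.5,0,-4,40],[116,-204.5,0,-4,40]]'; python3 - <<'E'
from meas import *
s=bot.read_state();R=tooldirs(s);print(s["q"],s["tool_pos"],np.degrees(np.arctan2(R[1,2],R[0,2])),R[:,1])
E
```

```text
time: 2.9
tool_pos: [0.5014, 0.048, 0.2863]
tcp_rot: [-1.4, 0.846, -0.846]
wrist_force: [0.9, -0.3, 0.2]
width: 0.469
[ 4.58346185e-02 -8.21526148e-02  1.92420116e+00  1.34890875e-04
  1.29951309e+00 -4.38115364e-01] [0.50144641 0.04796787 0.28631786] 27.72622031027844 [ 2.50346640e-05  1.31242508e-04 -9.99999991e-01]
```

```bash
python3 -m jog '[[0,0,-20,0,40],[0,0,-40,0,40],[0,0,-55,0,40],[0,0,-70,0,40],[0,0,-80,0,40],[0,0,-88,0,40],[0,0,-93,0,40],[0,0,-95,0,40],[0,0,-95,0,40],[0,0,-95,0,40]]'; python3 - <<'E'
from h import *
crop(bot.read_camera("side"),220,140,310,230,6,"pics/s1.png");crop(bot.read_camera("top"),215,150,275,205,8,"pics/t1.png")
E
```

```text
time: 4.15
tool_pos: [0.502, 0.0473, 0.1917]
tcp_rot: [-1.399, 0.846, -0.847]
wrist_force: [-0.5, -0.5, 1.1]
width: 0.471
```

View pics/s1.png

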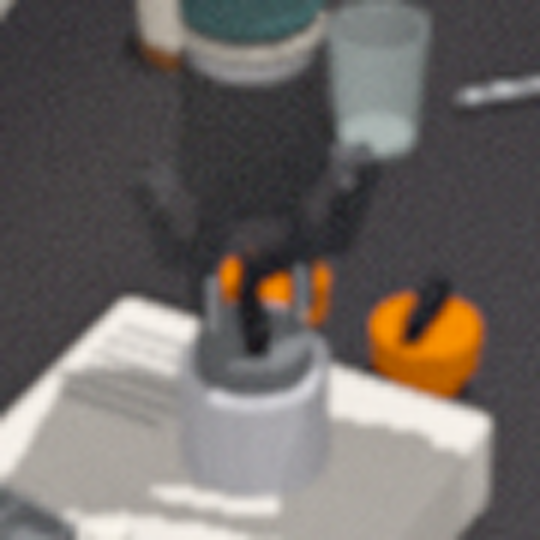

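The two fingertips straddle the black bar (crop pixels (210,300) and (300,300), bar at (255,310)), symmetric and above the head. Closing.

```bash
python3 -m jog '[[0,0,0,0,25],[0,0,0,0,18],[0,0,0,0,14],[0,0,0,0,12],[0,0,0,0,10],[0,0,0,0,10],[0,0,0,0,10],[0,0,0,0,10],[0,0,0,0,10],[0,0,0,0,10]]' 50; python3 -c "
from workcell import bot
s=bot.read_state();print(s['torque'],s['wrist_force'],s['tool_pos'])"
```

```text
time: 5.5
tool_pos: [0.502, 0.0474, 0.1915]
tcp_rot: [-1.399, 0.846, -0.847]
wrist_force: [1.0, 1.8, 2.8]
width: 0.15
[ 0.22703113 -0.20367708  0.02972669] [0.97721935 1.84052945 2.78651231] [0.501968   0.04738338 0.19147754]
```

```bash
python3 -m jog '[[0,0,-1,0,10],[0,0,-2,0,10],[0,0,-2,-1,10],[0,0,-2,-3,10],[0,0,-2,-5,10],[0,0,-2,-7,10],[0,0,-2,-9,10],[0,0,-2,-10,10],[0,0,-2,-10,10],[0,0,-2,-10,10]]' 50; python3 -c "
from workcell import bot
s=bot.read_state();print(s['torque'],s['wrist_force'],s['tool_pos'],s['q'][5])"
```

```text
time: 6.75
tool_pos: [0.5029, 0.047, 0.1915]
tcp_rot: [-1.338, 0.976, -0.981]
wrist_force: [-1.3, -0.3, 10.5]
width: 0.15
[0.07853441 0.10029666 0.09155333] [-1.29031684 -0.31679125 10.49020587] [0.50292974 0.04704273 0.19145096] -0.2639564718842011
```

Compliance is about 4 N/mm, so I have a light 10 N push while turning, with TCP z at 191.5 mm. I keep turning and watch z and the torque.

```bash
python3 -m jog '[[0,0,0,-1,10],[0,0,0,-2,10],[0,0,0,-4,10],[0,0,0,-5,10],[0,0,0,-6,10],[0,0,0,-8,10],[0,0,0,-9,10],[0,0,0,-10,10],[0,0,0,-10,10],[0,0,0,-10,10]]' 50; python3 -c "
from workcell import bot
s=bot.read_state();print(s['torque'],s['wrist_force'],s['tool_pos'],s['q'][5])"
```

```text
time: 8.0
tool_pos: [0.503, 0.047, 0.1914]
tcp_rot: [-1.268, 1.107, -1.112]
wrist_force: [0.1, 0.4, 9.4]
width: 0.146
[0.0274445  0.08678746 0.05056958] [0.12533706 0.38891244 9.41038915] [0.50301551 0.04703163 0.19143059] -0.08942315573732514
```

```bash
python3 -m jog '[[0,0,0,-1,10],[0,0,0,-2,10],[0,0,0,-4,10],[0,0,0,-5,10],[0,0,0,-6,10],[0,0,0,-7,10],[0,0,0,-8,10],[0,0,0,-8,10],[0,0,0,-8,10],[0,0,0,-8,10]]' 50; python3 -c "
from workcell import bot
s=bot.read_state();print(s['torque'],s['wrist_force'],s['tool_pos'],s['q'][5])"
```

```text
time: 9.25
tool_pos: [0.503, 0.047, 0.1914]
tcp_rot: [-1.205, 1.21, -1.215]
wrist_force: [0.4, 0.5, 9.7]
width: 0.152
[0.01014403 0.06134058 0.03822119] [0.41271611 0.53434959 9.73930038] [0.50304933 0.04701338 0.1914495 ] 0.0502013617169156
```

```bash
python3 -m jog '[[0,0,0,-1,10],[0,0,0,-2,10],[0,0,0,-3,10],[0,0,0,-4,10],[0,0,0,-5,10],[0,0,0,-6,10],[0,0,0,-7,10],[0,0,0,-8,10],[0,0,0,-8,10],[0,0,0,-8,10]]' 50; python3 -c "
from workcell import bot
s=bot.read_state();print(s['torque'],s['wrist_force'],s['tool_pos'],s['q'][5])"
```

```text
time: 10.5
tool_pos: [0.503, 0.047, 0.1914]
tcp_rot: [-1.135, 1.313, -1.317]
wrist_force: [-1.2, 0.7, 10.8]
width: 0.148
[0.00570724 0.04024837 0.06917571] [-1.21563661  0.72497489 10.83058842] [0.50304652 0.04703476 0.1914149 ] 0.18979090040094648
```

```bash
python3 -m jog '[[0,0,0,-1,10],[0,0,0,-2,10],[0,0,0,-3,10],[0,0,0,-4,10],[0,0,0,-5,10],[0,0,0,-6,10],[0,0,0,-7,10],[0,0,0,-8,10],[0,0,0,-8,10],[0,0,0,-8,10]]' 50; python3 -c "
from workcell import bot
s=bot.read_state();print(s['torque'],s['wrist_force'],s['tool_pos'],s['q'][5])
from h import *
crop(bot.read_camera('side'),220,140,310,230,6,'pics/s2.png')"
```

```text
time: 11.75
tool_pos: [0.5031, 0.047, 0.1914]
tcp_rot: [-1.058, 1.413, -1.417]
wrist_force: [-0.1, -0.3, 9.7]
width: 0.147
[ 0.01228967 -0.02631487  0.09519477] [-0.11191085 -0.28135057  9.67438596] [0.50306714 0.04701447 0.19143393] 0.32948088323082103
```

View pics/s2.png

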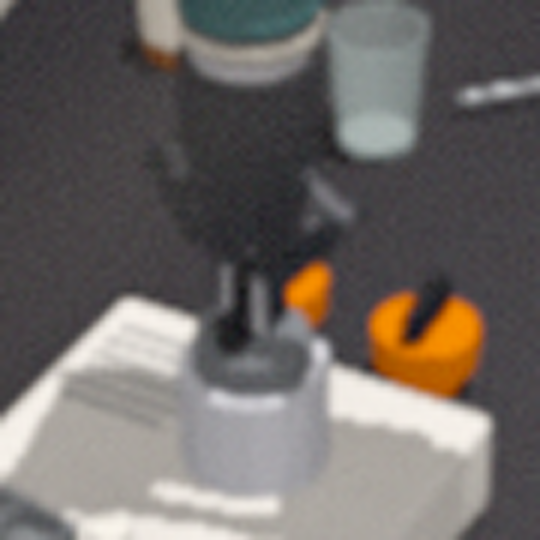

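```bash
python3 -m jog '[[0,0,0,-1,10],[0,0,0,-2,10],[0,0,0,-3,10],[0,0,0,-4,10],[0,0,0,-5,10],[0,0,0,-6,10],[0,0,0,-7,10],[0,0,0,-8,10],[0,0,0,-8,10],[0,0,0,-8,10]]' 50; python3 -c "
from workcell import bot
s=bot.read_state();print(s['torque'],s['wrist_force'],s['tool_pos'],s['q'][5])"
```

```text
time: 13.05
tool_pos: [0.5031, 0.047, 0.1914]
tcp_rot: [-0.975, 1.512, -1.516]
wrist_force: [0.3, -0.6, 10.5]
width: 0.148
[-0.04178101  0.04197283  0.08966337] [ 0.28065405 -0.63817167 10.48360634] [0.5030703  0.04700207 0.19142402] 0.46906681693833835
```

The bar has turned with the gripper (now pointing from (240,320) toward the lower left in the crop), and it has not dropped yet at 52°. Continuing.

```bash
python3 -m jog '[[0,0,0,-1,10],[0,0,0,-2,10],[0,0,0,-3,10],[0,0,0,-4,10],[0,0,0,-5,10],[0,0,0,-6,10],[0,0,0,-7,10],[0,0,0,-8,10],[0,0,0,-8,10],[0,0,0,-8,10]]' 50; python3 -c "
from workcell import bot
s=bot.read_state();print(s['torque'],s['wrist_force'],s['tool_pos'],s['q'][5])"
```

```text
time: 14.3
tool_pos: [0.503, 0.0471, 0.1914]
tcp_rot: [-0.885, 1.609, -1.612]
wrist_force: [-0.9, -0.0, 10.7]
width: 0.149
[0.0021019  0.09576454 0.06363403] [-0.9121388  -0.02381637 10.66244691] [0.50304797 0.04709603 0.19142681] 0.6087169050758271
```

```bash
python3 -m jog '[[0,0,0,-1,10],[0,0,0,-2,10],[0,0,0,-3,10],[0,0,0,-4,10],[0,0,0,-5,10],[0,0,0,-6,10],[0,0,0,-6,10],[0,0,0,-6,10],[0,0,0,-6,10],[0,0,0,-6,10]]' 50; python3 -c "
from workcell import bot
s=bot.read_state();print(s['torque'],s['wrist_force'],s['tool_pos'],s['q'][5])"
```

```text
time: 15.55
tool_pos: [0.503, 0.0472, 0.1914]
tcp_rot: [-0.812, 1.68, -1.683]
wrist_force: [-0.1, 1.1, 10.8]
width: 0.149
[0.06442573 0.01325729 0.03437523] [-0.12506427  1.12318296 10.84641115] [0.50301163 0.04720138 0.19140993] 0.7134370353482681
```

```bash
python3 -m jog '[[0,0,0,-1,10],[0,0,0,-2,10],[0,0,0,-3,10],[0,0,0,-4,10],[0,0,0,-5,10],[0,0,0,-5,10],[0,0,0,-5,10],[0,0,0,-5,10],[0,0,0,-5,10],[0,0,0,-5,10]]' 50; python3 - <<'E'
from h import *
s=bot.read_state();print(s['torque'],s['wrist_force'],s['tool_pos'],s['q'][5])
c=bot.read_camera('side');crop(c,230,160,295,230,8,'pics/s3.png');crop(bot.read_camera('top'),215,150,275,205,8,'pics/t3.png')
E
```

```text
time: 16.8
tool_pos: [0.503, 0.0473, 0.1914]
tcp_rot: [-0.748, 1.738, -1.741]
wrist_force: [-0.3, 0.3, 9.2]
width: 0.151
[ 1.89696128e-01 -6.96675272e-05  1.80493609e-01] [-0.29761758  0.32570968  9.24076861] [0.50302866 0.04730323 0.19138267] 0.8006230513129413
```

View pics/s3.png

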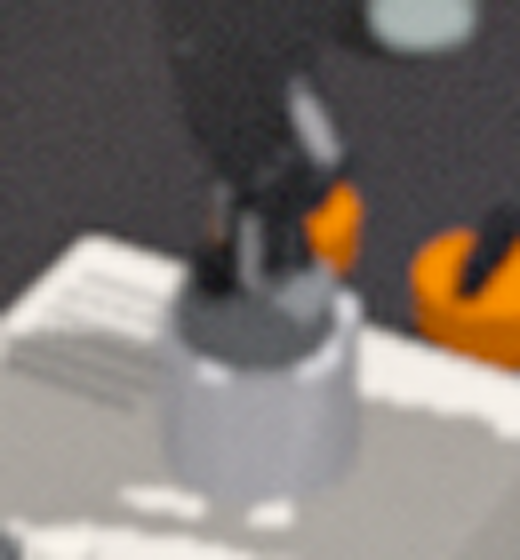

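```bash
python3 - <<'E'
from h import *
c=bot.read_camera('side');C=(.5022,.0473);th=np.linspace(0,2*np.pi,80)
b=(235,175,290,235);k=10;im=cv2.resize(c["pixels"][b[1]:b[3],b[0]:b[2],::-1],None,fx=k,fy=k,interpolation=cv2.INTER_CUBIC);im=cv2.convertScaleAbs(im,alpha=1.6)
raw=im.copy()
for r,z,col in((.033,.160,(0,255,0)),(.033,.155,(0,255,255)),(.042,.14,(255,0,0))):
    P=[[C[0]+r*np.cos(q),C[1]+r*np.sin(q),z] for q in th]
    cv2.polylines(im,[np.int32((proj(c,P)-[b[0],b[1]]+.5)*k)],True,col,1)
cv2.imwrite("pics/ov2.png",im)
E
```

```text
(no output)
```

View pics/ov2.png

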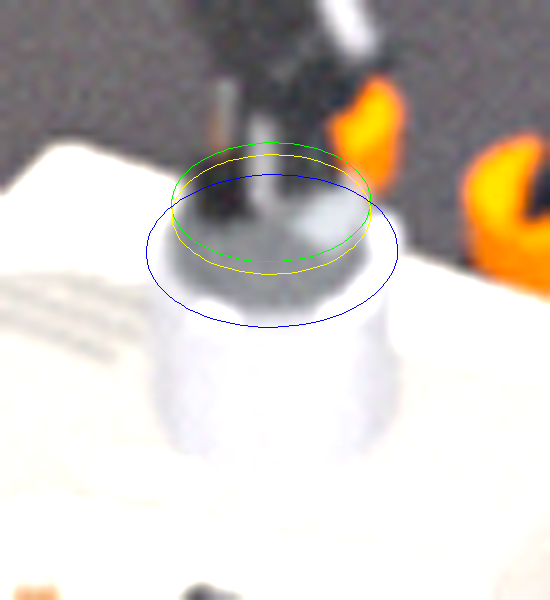

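View pics/t3.png

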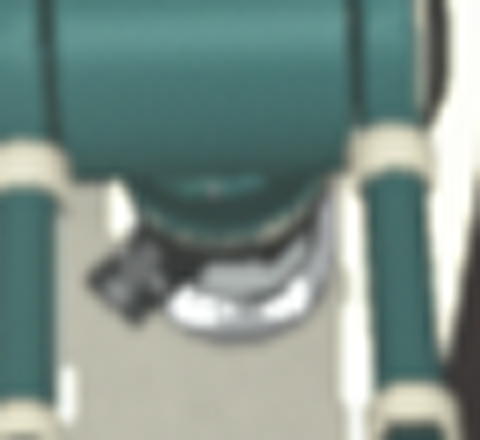

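```bash
python3 -m jog '[[0,0,-0.5,-1,10],[0,0,-0.5,-2,10],[0,0,-0.5,-3,10],[0,0,-0.5,-3,10],[0,0,-0.5,-4,10],[0,0,-0.5,-4,10],[0,0,-0.5,-4,10],[0,0,-0.5,-4,10],[0,0,-0.5,-4,10],[0,0,-0.5,-4,10]]' 50; python3 - <<'E'
from h import *
s=bot.read_state();print(s['torque'],s['wrist_force'],s['tool_pos'],s['q'][5],s['joint_torque'])
E
```

```text
time: 18.2
tool_pos: [0.5032, 0.0475, 0.1913]
tcp_rot: [-0.694, 1.784, -1.786]
wrist_force: [-1.3, 2.8, 11.6]
width: 0.149
[0.29580253 0.15911133 0.16948323] [-1.27153432  2.80105272 11.62020206] [0.50317069 0.04754931 0.19125099] 0.8703888388061601 [ -1.18597738 -28.49665225 -29.09411609  -0.50187327  -0.1980728
   0.14395726]
```

Tilt moments are growing, so one lug may be catching. I release the bar briefly so the cap can settle on its own, then look.

```bash
python3 -m jog '[[0,0,0,0,10],[0,0,0,0,18],[0,0,0,0,22],[0,0,0,0,22],[0,0,0,0,22],[0,0,0,0,22],[0,0,0,0,22],[0,0,0,0,22],[0,0,0,0,22],[0,0,0,0,22]]' 50; python3 - <<'E'
from h import *
s=bot.read_state();print(s['torque'],s['wrist_force'],s['tool_pos'],s['q'][5])
c=bot.read_camera('side');C=(.5022,.0473);th=np.linspace(0,2*np.pi,80)
b=(235,175,290,235);k=10;im=cv2.resize(c["pixels"][b[1]:b[3],b[0]:b[2],::-1],None,fx=k,fy=k,interpolation=cv2.INTER_CUBIC);im=cv2.convertScaleAbs(im,alpha=1.6)
cv2.imwrite("pics/ov3.png",im)
E
```

```text
time: 19.45
tool_pos: [0.5017, 0.0473, 0.1888]
tcp_rot: [-0.698, 1.787, -1.787]
wrist_force: [0.5, 0.1, -0.4]
width: 0.259
[ 0.000921   -0.01238083  0.01129599] [ 0.50679345  0.11024904 -0.42817849] [0.50171368 0.04731226 0.18880238] 0.8707437982013035
```

View pics/ov3.png

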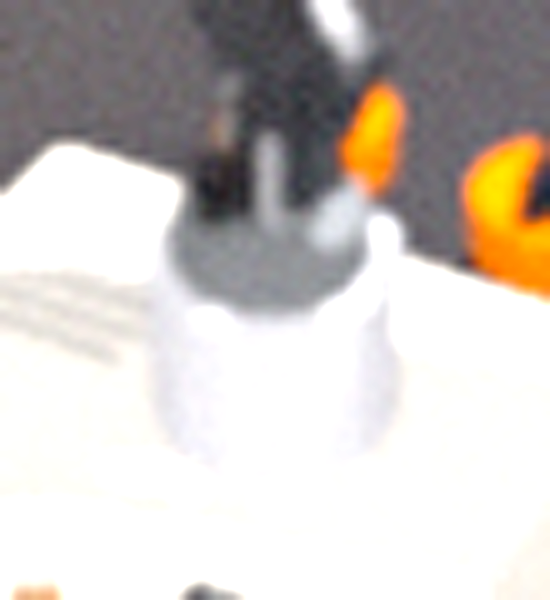

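```bash
python3 -m jog '[[0,0,0,0,14],[0,0,0,0,10],[0,0,0,0,10],[0,0,0,0,10],[0,0,0,0,10],[0,0,0,0,10],[0,0,-1,0,10],[0,0,-2,0,10],[0,0,-3,0,10],[0,0,-3,0,10]]' 50; python3 - <<'E'
from h import *
s=bot.read_state();print(s['torque'],s['wrist_force'],s['tool_pos'],s['q'][5])
E
```

```text
time: 20.75
tool_pos: [0.5024, 0.0473, 0.1887]
tcp_rot: [-0.696, 1.786, -1.787]
wrist_force: [-4.3, -1.7, 15.9]
width: 0.149
[-0.51290014  0.93716868 -0.01416431] [-4.25407733 -1.66042004 15.88071415] [0.50238836 0.04726282 0.1886872 ] 0.8708183636634743
```

```bash
python3 -m jog '[[-1,0,2,0,10],[-1.5,0,2,0,10],[-1.5,0,1,0,10],[-1.5,0,0.5,-1,10],[-1.5,0,0.5,-2,10],[-1.5,0,0.5,-3,10],[-1.5,0,0.5,-3,10],[-1.5,0,0.5,-3,10],[-1.5,0,0.5,-3,10],[-1.5,0,0.5,-3,10]]' 50; python3 - <<'E'
from h import *
s=bot.read_state();print(s['torque'],s['wrist_force'],s['tool_pos'],s['q'][5],tooldirs(s)[:,1])
E
```

```text
time: 22.0
tool_pos: [0.5019, 0.0475, 0.1886]
tcp_rot: [-0.652, 1.818, -1.82]
wrist_force: [-0.8, -1.5, 10.9]
width: 0.146
[-0.29728779  0.09489253  0.08335981] [-0.77892532 -1.53377247 10.90242094] [0.50194568 0.04752126 0.18861385] 0.9230864069234462 [ 4.08624350e-03  3.89247948e-04 -9.99991576e-01]
```

```bash
python3 -m jog '[[0,0,0,-1,10],[0,0,0,-2,10],[0,0,0,-2,10],[0,0,0,-1,10],[0,0,0,0,10],[0,0,0,1,10],[0,0,0,2,10],[0,0,0,3,10],[0,0,0,4,10],[0,0,0,4,10]]' 50; python3 - <<'E'
from h import *
s=bot.read_state();print(s['torque'],s['wrist_force'],s['tool_pos'],s['q'][5],tooldirs(s)[:,1])
E
```

```text
time: 23.25
tool_pos: [0.5018, 0.0478, 0.1888]
tcp_rot: [-0.707, 1.774, -1.775]
wrist_force: [-1.3, 0.4, 12.8]
width: 0.151
[-0.07426483  0.21895336 -0.09790073] [-1.31310777  0.35943603 12.80839987] [0.50177155 0.04776301 0.18879435] 0.853522293898666 [ 0.00369847  0.00102969 -0.99999263]
```

```bash
python3 -m jog '[[0,0,0,1,10],[0,0,0,2,10],[0,0,0,3,10],[0,0,0,4,10],[0,0,0,5,10],[0,0,0,6,10],[0,0,0,7,10],[0,0,0,8,10],[0,0,0,8,10],[0,0,0,8,10]]' 50; python3 - <<'E'
from h import *
s=bot.read_state();print(s['torque'],s['wrist_force'],s['tool_pos'],s['q'][5],tooldirs(s)[:,1])
E
```

```text
time: 24.5
tool_pos: [0.5021, 0.0478, 0.1889]
tcp_rot: [-0.809, 1.681, -1.683]
wrist_force: [-0.3, 0.4, 13.1]
width: 0.145
[-0.10501212  0.10409732 -0.09983624] [-0.27220384  0.4178709  13.06460867] [0.50210721 0.04779266 0.18891406] 0.714055041204985 [ 0.00450368  0.00113591 -0.99998921]
```

```bash
python3 -m jog '[[0,0,0,-2,10],[0,0,0,-4,10],[0,0,0,-6,10],[0,0,0,-8,10],[0,0,0,-10,10],[0,0,0,-12,10],[0,0,0,-13,10],[0,0,0,-14,10],[0,0,0,-15,10],[0,0,0,-15,10]]' 50; python3 - <<'E'
from h import *
s=bot.read_state();print(s['torque'],s['wrist_force'],s['tool_pos'],s['q'][5],tooldirs(s)[:,1])
E
```

```text
time: 25.75
tool_pos: [0.5023, 0.0478, 0.1886]
tcp_rot: [-0.609, 1.852, -1.853]
wrist_force: [1.7, -0.3, 9.5]
width: 0.149
[-0.16190912 -0.20744955  0.11983751] [ 1.65629158 -0.29473138  9.54683459] [0.50228554 0.04779094 0.18859189] 0.975555001737163 [ 4.95833308e-03  8.98650047e-04 -9.99987304e-01]
```

```bash
python3 -m jog '[[0,0,0,-1,10],[0,0,0,-2,10],[0,0,0,-3,10],[0,0,0,-4,10],[0,0,0,-5,10],[0,0,0,-6,10],[0,0,0,-7,10],[0,0,0,-8,10],[0,0,0,-8,10],[0,0,0,-8,10]]' 50; python3 - <<'E'
from h import *
s=bot.read_state();print(s['torque'],s['wrist_force'],s['tool_pos'],s['q'][5],tooldirs(s)[:,1])
c=bot.read_camera("side")
b=(225,150,300,235);k=7;im=cv2.resize(c["pixels"][b[1]:b[3],b[0]:b[2],::-1],None,fx=k,fy=k,interpolation=cv2.INTER_CUBIC)
cv2.imwrite("pics/s4.png",cv2.LUT(im,np.uint8([min(255,255*(i/255)**.6) for i in range(256)])))
E
```

```text
time: 27.0
tool_pos: [0.4996, 0.0472, 0.1855]
tcp_rot: [-0.498, 1.942, -1.941]
wrist_force: [-0.5, -0.3, -2.6]
width: 0.146
[-0.00175018  0.03938836  0.02080185] [-0.47152162 -0.29549575 -2.60560696] [0.49960749 0.0472126  0.18554818] 1.1151021536627392 [-1.61809412e-03 -1.58648788e-04 -9.99998678e-01]
```

View pics/s4.png

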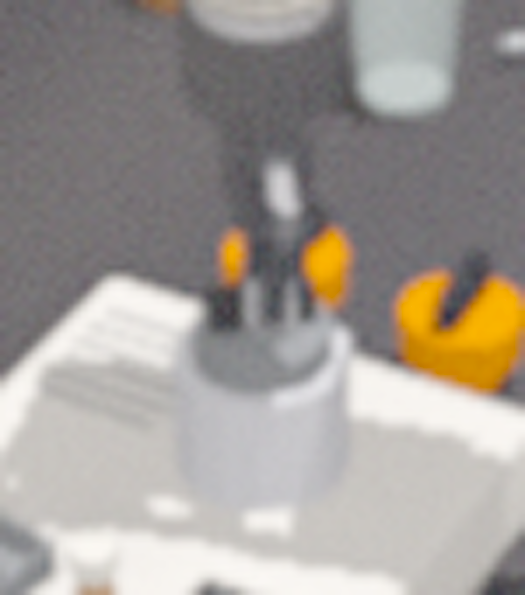

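The lugs dropped into the slots: z fell about 3 mm, and the wrist now carries only the cap's weight (-2.6 N). Joint 6 cannot make 90° more from here, so I regrasp half a turn back.

```bash
python3 -m jog '[[0,0,0,0,20],[0,0,0,0,30],[0,0,0,0,35],[0,0,10,0,35],[0,0,30,0,35],[0,0,45,5,35],[0,0,45,15,35],[0,0,45,25,35],[0,0,45,35,35],[0,0,45,45,35]]' 50
python3 -m jog '[[0,0,0,10,35],[0,0,0,20,35],[0,0,0,30,35],[0,0,0,40,35],[0,0,0,50,35],[0,0,0,60,35],[0,0,0,70,35],[0,0,0,80,35],[0,0,0,90,35],[0,0,0,100,35]]' 50
python3 - <<'E'
from h import *
s=bot.read_state();print(s['torque'],s['wrist_force'],s['tool_pos'],s['q'][5])
c=bot.read_camera("side")
b=(225,150,300,235);k=7;im=cv2.resize(c["pixels"][b[1]:b[3],b[0]:b[2],::-1],None,fx=k,fy=k,interpolation=cv2.INTER_CUBIC)
cv2.imwrite("pics/s5.png",cv2.LUT(im,np.uint8([min(255,255*(i/255)**.6) for i in range(256)])))
E
```

```text
time: 28.3
tool_pos: [0.5005, 0.0473, 0.2323]
tcp_rot: [-1.063, 1.411, -1.412]
wrist_force: [-0.3, -0.3, -0.2]
width: 0.408
time: 29.55
tool_pos: [0.5005, 0.0473, 0.2322]
tcp_rot: [-1.569, 0.082, -0.083]
wrist_force: [0.3, -0.3, 0.3]
width: 0.413
[-0.01638515 -0.02295389 -0.02977842] [ 0.32425446 -0.33446793  0.33147163] [0.50054415 0.04730305 0.23222349] -1.4212469713552294
```

View pics/s5.png

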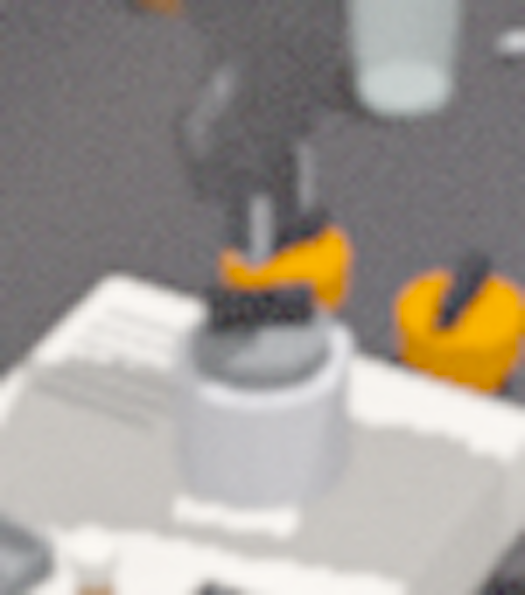

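```bash
python3 - <<'E'
from h import *
c=bot.read_camera("side")
g=c["pixels"].max(2)
b=(252,188,273,200)
print(g[b[1]:b[3],b[0]:b[2]])
for z in(.166,.171):
    P=cast(c,[(255,194.3),(269.4,193.6)],z);d=P[0]-P[1];print(z,P.mean(0),np.hypot(*d[:2]),np.degrees(np.arctan2(d[1],d[0])))
E
```

```text
[[ 68  70  69  72 116 170 195 203 183 182 203 217 232 239 242 242 242 242
  244 242 233]
 [ 65  67  68  73 102 152 185 203 207 205 214 213 214 215 210 208 206 215
  228 226 214]
 [ 60  68  62  60  82 118 144 163 179 175 173 163 152 148 141 131 125 161
  199 200 191]
 [ 68  64  54  49  48  67  74  86  98  97  85  79  73  70  69  60  56 104
  163 183 182]
 [121  91  55  32  41  37  40  36  42  43  35  29  33  39  47  49  43  75
  141 174 178]
 [197 152  89  45  38  35  35  31  35  30  28  32  32  30  38  31  34  67
  129 164 157]
 [226 184 107  50  33  38  33  40  39  32  34  35  35  36  27  32  33  58
  115 138 126]
 [214 166 100  47  32  31  40  21  34  31  27  34  39  34  32  36  39  69
  110 125 107]
 [174 125  79  45  37  43  38  37  38  47  59  63  65  72  72  73  79 100
  128 141 141]
 [140 105  79  57  53  48  59  51  58  75 109 123 122 123 120 123 125 131
  144 154 177]
 [129 101  87  79  76  79  80  79  85  98 128 142 145 145 145 144 148 147
  142 149 187]
 [119  95  90  87  89  89  90  97 106 122 141 148 148 147 151 145 150 144
  139 134 180]]
0.166 [0.49894284 0.05066223 0.166     ] 0.04761865269094871 22.580667399478113
0.171 [0.49669268 0.05699598 0.171     ] 0.047373578630964745 22.58066739947811
```

```bash
python3 -m jog '[[1,0,0,10,35],[1,0,0,20,35],[1,0,0,30,35],[1,0,-15,35,35],[1,0,-30,35,35],[1,0,-40,35,35],[1,0,-46,35,35],[1,0,-48,35,35],[1,0,-48,35,35],[1,0,-48,35,25]]' 50
python3 -m jog '[[0,0,0,0,18],[0,0,0,0,12],[0,0,0,0,10],[0,0,0,0,10],[0,0,0,0,10],[0,0,0,0,10],[0,0,-1,0,10],[0,0,-2,0,10],[0,0,-3,0,10],[0,0,-3,0,10]]' 60
python3 - <<'E'
from h import *
s=bot.read_state();print(s['torque'],s['wrist_force'],s['tool_pos'],s['q'][5])
E
```

```text
time: 30.9
tool_pos: [0.5016, 0.0473, 0.1838]
tcp_rot: [-1.535, -0.393, 0.391]
wrist_force: [0.1, -0.7, 0.6]
width: 0.294
time: 32.15
tool_pos: [0.5014, 0.0474, 0.1804]
tcp_rot: [-1.535, -0.392, 0.392]
wrist_force: [-0.7, 2.2, 3.7]
width: 0.152
[ 0.27010063  0.03638617 -0.04158807] [-0.6714687   2.1520237   3.71678487] [0.5014197  0.0473505  0.18040582] -2.026423920978446
```

On the spring (3.7 N after the cap's weight). Pushing down about 9 mm more.

```bash
python3 -m jog '[[0,0,-2,0,10],[0,0,-4,0,10],[0,0,-6,0,10],[0,0,-8,0,10],[0,0,-9,0,10],[0,0,-10,0,10],[0,0,-10,0,10],[0,0,-10,0,10],[0,0,-10,0,10],[0,0,-10,0,10]]' 80
python3 - <<'E'
from h import *
s=bot.read_state();print(s['torque'],s['wrist_force'],s['tool_pos'],s['q'][5])
E
```

```text
time: 33.4
tool_pos: [0.5015, 0.0473, 0.1713]
tcp_rot: [-1.535, -0.393, 0.392]
wrist_force: [-2.7, 0.9, 10.3]
width: 0.142
[ 0.26637137  0.51485715 -0.01544016] [-2.66362645  0.90920303 10.28212161] [0.50152495 0.04734571 0.17131747] -2.026417104121598
```

```bash
python3 -m jog '[[0,0,-1,0,10],[0,0,-1,-2,10],[0,0,-1,-5,10],[0,0,-1,-8,10],[0,0,-1,-11,10],[0,0,-1,-14,10],[0,0,-1,-17,10],[0,0,-1,-20,10],[0,0,-1,-20,10],[0,0,-1,-20,10]]' 80
python3 - <<'E'
from h import *
s=bot.read_state();print(s['torque'],s['wrist_force'],s['tool_pos'],s['q'][5])
E
```

```text
time: 34.65
tool_pos: [0.5024, 0.0472, 0.1709]
tcp_rot: [-1.568, -0.121, 0.117]
wrist_force: [-1.3, 0.1, 10.9]
width: 0.138
[ 0.07830629  0.20252959 -0.01951293] [-1.26837202  0.06426496 10.9205269 ] [0.50240743 0.04716662 0.1708698 ] -1.6773011581057378
```

Turning freely, 20° past the slot and under the roof. Continuing.

```bash
python3 -m jog '[[0,0,0,-6,10],[0,0,0,-12,10],[0,0,0,-18,10],[0,0,0,-24,10],[0,0,0,-30,10],[0,0,0,-36,10],[0,0,0,-42,10],[0,0,0,-48,10],[0,0,0,-50,10],[0,0,0,-50,10]]' 80
python3 - <<'E'
from h import *
s=bot.read_state();R=tooldirs(s);print(s['torque'],s['wrist_force'],s['tool_pos'],s['q'][5])
E
```

```text
time: 35.9
tool_pos: [0.5026, 0.0477, 0.1709]
tcp_rot: [-1.494, 0.562, -0.567]
wrist_force: [-0.7, 2.1, 9.9]
width: 0.139
[0.46652624 0.13189468 0.00858725] [-0.67046474  2.12699422  9.91202451] [0.5025526  0.04772944 0.17089811] -0.8044764763384229
```

```bash
python3 -m jog '[[0,0,0,-1,10],[0,0,0,-3,10],[0,0,0,-5,10],[0,0,0,-7,10],[0,0,0,-9,10],[0,0,0,-11,10],[0,0,0,-12,10],[0,0,0,-12,10],[0,0,0,-12,10],[0,0,0,-12,10]]' 80
python3 - <<'E'
from h import *
s=bot.read_state();print(s['torque'],s['wrist_force'],s['tool_pos'],s['q'][5])
E
```

```text
time: 37.15
tool_pos: [0.5026, 0.0478, 0.1709]
tcp_rot: [-1.444, 0.724, -0.728]
wrist_force: [-0.9, 2.3, 9.3]
width: 0.142
[0.51785365 0.16176141 0.02511893] [-0.85601356  2.28504719  9.33030877] [0.50260228 0.04778583 0.1708921 ] -0.5952891394240368
```

```bash
python3 -m jog '[[0,0,0,-1,10],[0,0,0,-2,10],[0,0,0,-3,10],[0,0,0,-4,10],[0,0,0,-5,10],[0,0,0,-6,10],[0,0,0,-7,10],[0,0,0,-8,10],[0,0,0,-8,10],[0,0,0,-8,10]]' 80
python3 - <<'E'
from h import *
s=bot.read_state();print(s['torque'],s['wrist_force'],s['tool_pos'],s['q'][5])
E
```

```text
time: 38.4
tool_pos: [0.5026, 0.0478, 0.1709]
tcp_rot: [-1.403, 0.831, -0.835]
wrist_force: [-0.5, 2.1, 9.2]
width: 0.141
[0.57848689 0.06632459 0.03444968] [-0.48656312  2.06259717  9.17082898] [0.50264122 0.04783803 0.17093425] -0.4557046631066369
```

```bash
python3 -m jog '[[0,0,0,-1,10],[0,0,0,-2,10],[0,0,0,-3,10],[0,0,0,-4,10],[0,0,0,-5,10],[0,0,0,-6,10],[0,0,0,-6,10],[0,0,0,-6,10],[0,0,0,-6,10],[0,0,0,-6,10]]' 80
python3 - <<'E'
from h import *
s=bot.read_state();print(s['torque'],s['wrist_force'],s['tool_pos'],s['q'][5],s['joint_torque'][5])
E
```

```text
time: 39.65
tool_pos: [0.5026, 0.0478, 0.1709]
tcp_rot: [-1.368, 0.911, -0.914]
wrist_force: [-1.1, 3.9, 9.2]
width: 0.142
[0.56790331 0.08388121 0.10360664] [-1.05214171  3.89028715  9.23176325] [0.50261038 0.04783981 0.17092239] -0.351173366855172 0.09471253724768758
```

```bash
python3 -m jog '[[0,0,0,-1,10],[0,0,0,-1,10],[0,0,0,-2,10],[0,0,0,-2,10],[0,0,0,-3,10],[0,0,0,-3,10],[0,0,0,-4,10],[0,0,0,-4,10],[0,0,0,-4,10],[0,0,0,-4,10]]' 80
python3 - <<'E'
from h import *
s=bot.read_state();print(s['torque'],s['wrist_force'],s['tool_pos'],s['q'][5],s['joint_torque'][5])
c=bot.read_camera("side")
b=(225,150,300,235);k=7;im=cv2.resize(c["pixels"][b[1]:b[3],b[0]:b[2],::-1],None,fx=k,fy=k,interpolation=cv2.INTER_CUBIC)
cv2.imwrite("pics/s6.png",cv2.LUT(im,np.uint8([min(255,255*(i/255)**.6) for i in range(256)])))
E
```

```text
time: 40.9
tool_pos: [0.5025, 0.0478, 0.171]
tcp_rot: [-1.345, 0.961, -0.965]
wrist_force: [-1.2, 2.7, 10.2]
width: 0.144
[0.66035318 0.18396963 1.19000366] [-1.18517213  2.68686259 10.2072327 ] [0.50253855 0.04781945 0.17096271] -0.28360128501108617 1.1872068420052528
```

View pics/s6.png

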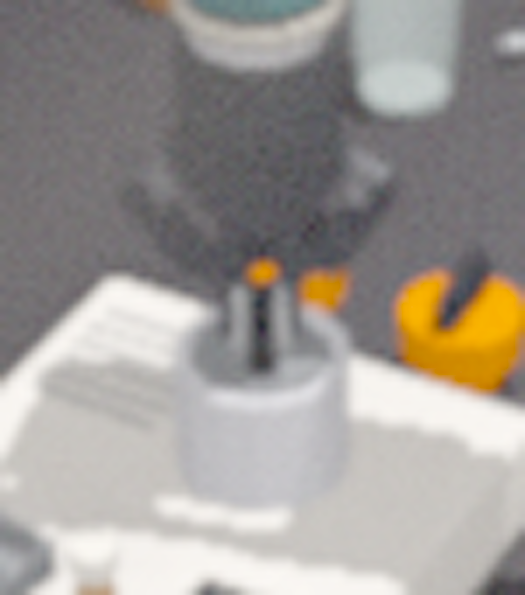

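The torque jumped to 1.19 N·m, so the cap is at the hard stop with the head nearly flush with the rim. I ease the twist slightly and let it rise.

```bash
python3 -m jog '[[0,0,0,0.5,10],[0,0,0,1,10],[0,0,2,1,10],[0,0,4,1,10],[0,0,6,1,10],[0,0,8,1,10],[0,0,9,1,10],[0,0,10,1,10],[0,0,10,1,10],[0,0,10,1,10]]' 80
python3 - <<'E'
from h import *
s=bot.read_state();print(s['torque'],s['wrist_force'],s['tool_pos'],s['q'][5],s['joint_torque'][5])
E
```

```text
time: 42.2
tool_pos: [0.5019, 0.0476, 0.1773]
tcp_rot: [-1.351, 0.951, -0.952]
wrist_force: [6.1, 2.7, -8.8]
width: 0.145
[ 0.77611798 -1.58158501  0.8640272 ] [ 6.12974169  2.66932732 -8.78242621] [0.50192272 0.04764228 0.1772574 ] -0.2997473472154591 0.8498813398182392
```

```bash
python3 -m jog '[[0,0,-1,0.5,10],[0,0,-2,1,10],[0,0,-2,1,10],[0,0,-2,1,14],[0,0,-2,1,20],[0,0,-2,1,28],[0,0,-2,1,35],[0,0,-2,1,35],[0,0,-2,1,35],[0,0,-2,1,35]]' 80
python3 - <<'E'
from h import *
s=bot.read_state();print(s['torque'],s['wrist_force'],s['tool_pos'],s['q'][5],s['joint_torque'][5])
E
python3 -m jog '[[0,0,5,0,40],[0,0,20,0,40],[0,0,40,0,40],[0,0,60,0,40],[0,0,80,0,40],[0,0,100,0,40],[0,20,110,0,40],[0,60,110,0,40],[0,100,110,0,40],[0,130,110,0,40]]' 80
python3 - <<'E'
from h import *
c=bot.read_camera("side");t=bot.read_camera("top")
b=(225,150,300,235);k=7;im=cv2.resize(c["pixels"][b[1]:b[3],b[0]:b[2],::-1],None,fx=k,fy=k,interpolation=cv2.INTER_CUBIC)
cv2.imwrite("pics/s7.png",im);crop(t,205,140,285,205,8,"pics/t7.png")
E
```

```text
time: 43.45
tool_pos: [0.5012, 0.0472, 0.1773]
tcp_rot: [-1.359, 0.94, -0.94]
wrist_force: [0.3, 0.4, 0.4]
width: 0.409
[-0.01641628  0.02605102  0.01880064] [0.27826677 0.38407718 0.38890707] [0.50117994 0.04724888 0.17727142] -0.316011328170472 0.0003646368259069277
time: 44.7
tool_pos: [0.5015, 0.1788, 0.2889]
tcp_rot: [-1.357, 0.938, -0.94]
wrist_force: [-0.3, 0.3, 0.1]
width: 0.469
```

View pics/s7.png

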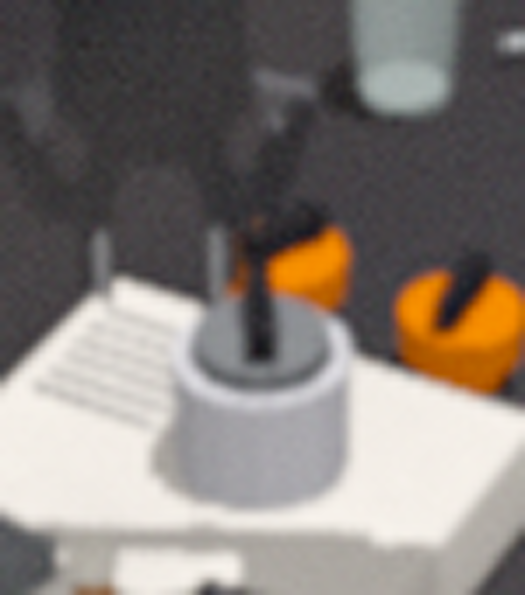

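View pics/t7.png

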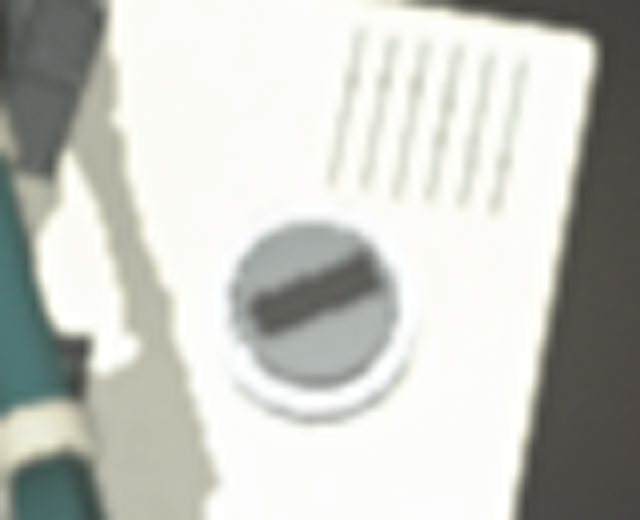

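```bash
python3 - <<'E'
from meas import *
c=bot.read_camera("side");t=bot.read_camera("top")
i0=cv2.imread("pics/side0.png")[:,:,::-1].max(2);i1=c["pixels"].max(2)
for u in(256,258,260,262,264,266,268):
    print(u,"0",i0[183:214,u].tolist());print(u,"1",i1[183:214,u].tolist())
for z in(.172,.168): print(bar(t,z,uv=(244,177),r=10)[1:])
X=[[.5018,.0475,z] for z in(.160,.155,.150,.146)];print(proj(c,X).round(2).tolist())
E
```

```text
256 0 [82, 116, 137, 144, 137, 118, 107, 110, 131, 143, 146, 144, 148, 146, 146, 146, 141, 128, 102, 94, 90, 128, 188, 211, 197, 170, 162, 160, 163, 162, 162]
256 1 [82, 101, 106, 106, 106, 103, 103, 102, 112, 122, 134, 145, 148, 148, 147, 150, 146, 144, 143, 127, 100, 125, 188, 212, 197, 171, 163, 163, 164, 159, 161]
258 0 [187, 223, 232, 223, 195, 166, 153, 143, 124, 123, 134, 138, 143, 144, 143, 141, 144, 135, 117, 102, 94, 98, 145, 197, 201, 179, 164, 165, 164, 163, 166]
258 1 [109, 134, 131, 124, 118, 114, 108, 112, 136, 144, 132, 132, 131, 132, 139, 142, 144, 142, 146, 141, 118, 106, 146, 197, 204, 180, 168, 164, 168, 167, 166]
260 0 [87, 99, 99, 93, 71, 64, 61, 59, 52, 47, 62, 58, 67, 75, 72, 86, 104, 126, 119, 102, 95, 95, 122, 180, 201, 190, 168, 165, 164, 166, 164]
260 1 [59, 61, 56, 58, 76, 100, 95, 87, 81, 67, 59, 59, 63, 69, 63, 72, 71, 75, 91, 121, 124, 107, 126, 184, 205, 192, 171, 166, 165, 164, 164]
262 0 [57, 48, 47, 45, 56, 75, 67, 51, 46, 48, 48, 43, 40, 34, 29, 27, 73, 115, 123, 104, 94, 96, 125, 180, 202, 189, 174, 169, 170, 171, 168]
262 1 [46, 40, 38, 40, 59, 
[... 635 characters left out ...]
46, 148, 145, 146, 147, 145, 145, 147, 148, 142, 118, 111, 161, 203, 203, 180, 171, 171, 172, 172, 173]
268 0 [32, 104, 184, 229, 244, 245, 242, 219, 178, 146, 149, 147, 144, 146, 147, 148, 143, 119, 105, 95, 106, 135, 188, 203, 191, 175, 170, 172, 171, 173, 171]
268 1 [38, 102, 186, 231, 244, 246, 243, 230, 204, 180, 160, 145, 147, 147, 147, 146, 147, 148, 142, 121, 105, 136, 190, 205, 193, 175, 172, 174, 174, 172, 174]
(array([502.07232666,  46.52526093]), (18.611820220947266, 52.506492614746094), np.float32(113.0494))
(array([502.66061401,  46.6271286 ]), (18.676246643066406, 52.68828582763672), np.float32(113.04939))
[[261.73, 194.7], [261.75, 195.91], [261.77, 197.11], [261.79, 198.07]]
```

```bash
python3 - <<'E'
from h import *
c=bot.read_camera('side');th=np.linspace(0,2*np.pi,80)
b=(240,180,285,225);k=12
out=[]
for img,hs in((cv2.imread("pics/side0.png"),(.160,)),(c["pixels"][:,:,::-1],(.150,.146))):
    im=cv2.resize(img[b[1]:b[3],b[0]:b[2]],None,fx=k,fy=k,interpolation=cv2.INTER_CUBIC)
    for r,z,col in [(.033,h,(0,255-120*i,120*i)) for i,h in enumerate(hs)]+[(.042,.14,(255,0,0))]:
        P=[[.5018+r*np.cos(q),.0472+r*np.sin(q),z] for q in th]
        cv2.polylines(im,[np.int32((proj(c,P)-[b[0],b[1]]+.5)*k)],True,col,1)
    out.append(im)
im=np.hstack(out);cv2.imwrite("pics/cmp.png",cv2.resize(im,None,fx=.74,fy=.74,interpolation=cv2.INTER_AREA));print(im.shape)
E
```

```text
(540, 1080, 3)
```

View pics/cmp.png

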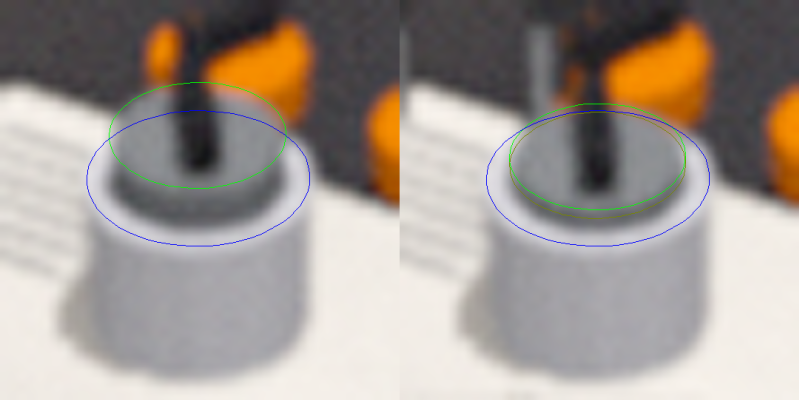

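The cap sits about 8–10 mm lower than at the start, consistent with locked, and it resisted an 8.8 N pull. I regrip gently to confirm that counter-clockwise is blocked, which proves it is in the seat and not merely under the roof.

```bash
python3 -m jog '[[0,-50,0,1,40],[0,-100,0,2,40],[0,-125,0,2,40],[0,-130,0,2,40],[0,-130,-30,2,40],[0,-130,-60,2,40],[0,-130,-85,2,40],[0,-130,-100,2,40],[0,-130,-109,2,40],[0,-130,-109,2,40]]' 40
python3 -m jog '[[0,0,0,0,25],[0,0,0,0,16],[0,0,0,0,10],[0,0,0,0,10],[0,0,0,0,10],[0,0,0,1,10],[0,0,0,2,10],[0,0,0,3,10],[0,0,0,4,10],[0,0,0,4,10]]' 40
python3 - <<'E'
from h import *
s=bot.read_state();print(s['torque'],s['wrist_force'],s['tool_pos'],s['q'][5],s['joint_torque'][5])
E
```

```text
time: 46.2
tool_pos: [0.5012, 0.0474, 0.1781]
tcp_rot: [-1.371, 0.913, -0.913]
wrist_force: [0.5, -0.7, -1.1]
width: 0.468
time: 47.45
tool_pos: [0.502, 0.0474, 0.1793]
tcp_rot: [-1.393, 0.859, -0.861]
wrist_force: [0.3, 1.6, 6.3]
width: 0.148
[ 0.21538379 -0.18151409 -0.01244477] [0.31974597 1.63812564 6.33823563] [0.50202651 0.04735495 0.17927605] -0.42076253639213346 -0.048151795053854585
```

```bash
python3 -m jog '[[0,0,1,0,10],[0,0,2,0,10],[0,0,2,0,10],[0,0,2,1,10],[0,0,2,2,10],[0,0,2,3,10],[0,0,2,3,10],[0,0,2,3,10],[0,0,2,3,10],[0,0,2,3,10]]' 40
python3 - <<'E'
from h import *
s=bot.read_state();print(s['torque'],s['wrist_force'],s['tool_pos'],s['q'][5],s['joint_torque'][5])
E
```

```text
time: 48.7
tool_pos: [0.5014, 0.0474, 0.1795]
tcp_rot: [-1.41, 0.82, -0.821]
wrist_force: [6.0, 1.0, -5.0]
width: 0.151
[ 0.29956551 -1.10845886 -0.28847128] [ 5.97127399  1.03191465 -4.98353788] [0.50144937 0.04738354 0.17949712] -0.4726872141249616 -0.28387047350406647
```

Counter-clockwise is resisted (-0.29 N·m) and pulling up 5 N gives no motion. I turn it back clockwise to the stop, take the load off, and release.

```bash
python3 -m jog '[[0,0,0,-1,10],[0,0,0,-2,10],[0,0,0,-4,10],[0,0,0,-5,10],[0,0,0,-6,10],[0,0,0,-7,10],[0,0,0,-8,10],[0,0,0,-8,10],[0,0,0,-8,10],[0,0,0,-8,10]]' 40
python3 - <<'E'
from h import *
s=bot.read_state();print(s['torque'],s['wrist_force'],s['tool_pos'],s['q'][5],s['joint_torque'][5])
E
```

```text
time: 49.95
tool_pos: [0.5016, 0.0474, 0.1795]
tcp_rot: [-1.364, 0.925, -0.926]
wrist_force: [5.9, 1.9, -6.5]
width: 0.152
[ 0.35146169 -1.30651297  0.33536445] [ 5.93751254  1.88114733 -6.5473977 ] [0.50163697 0.04743696 0.17952627] -0.33381239845425437 0.38439178839325905
```

```bash
python3 -m jog '[[0,0,-0.5,1,10],[0,0,-1.2,1,10],[0,0,-1.2,1,10],[0,0,-1.2,1,16],[0,0,-1.2,1,24],[0,0,-1.2,1,34],[0,0,-1.2,1,40],[0,0,-1.2,1,40],[0,0,5,1,40],[0,0,20,1,40]]' 40
python3 -m jog '[[0,0,20,0,40],[0,0,50,0,40],[0,0,80,0,40],[0,0,100,0,40],[0,30,110,0,40],[0,80,110,0,40],[0,130,110,0,40],[0,180,110,0,40],[0,200,110,0,40],[0,200,110,0,40]]' 40
python3 - <<'E'
from meas import *
c=bot.read_camera('side');t=bot.read_camera('top');th=np.linspace(0,2*np.pi,80)
for z in(.172,): print(bar(t,z,uv=(244,177),r=10)[1:])
cv2.imwrite("pics/side8.png",c["pixels"][:,:,::-1]);cv2.imwrite("pics/top8.png",t["pixels"][:,:,::-1])
i0=cv2.imread("pics/side0.png")[:,:,::-1].max(2).astype(float);i1=c["pixels"].max(2).astype(float)
# near edge of head top: subpixel row where brightness crosses 126 going down
for u in range(252,274):
    r=[]
    for i in(i0,i1):
        col=i[193:206,u];k=[j for j in range(len(col)-1) if col[j]>=122>col[j+1]]
        r.append(round(193+k[0]+(col[k[0]]-122)/(col[k[0]]-col[k[0]+1]),2) if k else None)
    print(u,r,end=' ')
b=(240,180,285,225)
im=c["pixels"][b[1]:b[3],b[0]:b[2],::-1];cv2.imwrite("pics/s8.png",cv2.resize(im,None,fx=12,fy=12,interpolation=cv2.INTER_CUBIC))
E
```

```text
time: 51.2
tool_pos: [0.5006, 0.0473, 0.2004]
tcp_rot: [-1.372, 0.914, -0.912]
wrist_force: [0.3, -0.1, 0.1]
width: 0.471
time: 52.45
tool_pos: [0.5011, 0.248, 0.3103]
tcp_rot: [-1.372, 0.911, -0.912]
wrist_force: [-0.1, -0.5, -0.2]
width: 0.473
(array([501.7723999 ,  46.09866333]), (18.639892578125, 52.509002685546875), np.float32(114.16789))
252 [None, None] 253 [np.float64(198.39), None] 254 [np.float64(198.85), np.float64(200.82)] 255 [np.float64(199.55), np.float64(201.65)] 256 [np.float64(200.23), np.float64(202.12)] 257 [np.float64(200.43), np.float64(202.62)] 258 [np.float64(200.72), np.float64(203.0)] 259 [np.float64(201.12), np.float64(203.11)] 260 [np.float64(200.57), np.float64(203.27)] 261 [None, np.float64(203.44)] 262 [np.float64(201.05), np.float64(203.44)] 263 [None, np.float64(203.29)] 264 [np.float64(201.0), np.float64(202.57)] 265 [np.float64(200.94), np.float64(202.88)] 266 [np.float64(200.86), np.float64(202.9)] 267 [np.float64(200.62), np.float64(202.45)] 268 [np.float64(199.88), np.float64(201.9)] 269 [np.float64(199.44), np.float64(201.5)] 270 [np.float64(198.35), np.float64(200.64)] 271 [np.float64(199.33), None] 272 [None, None] 273 [np.float64(193.1), np.float64(193.07)]
```

View pics/s8.png

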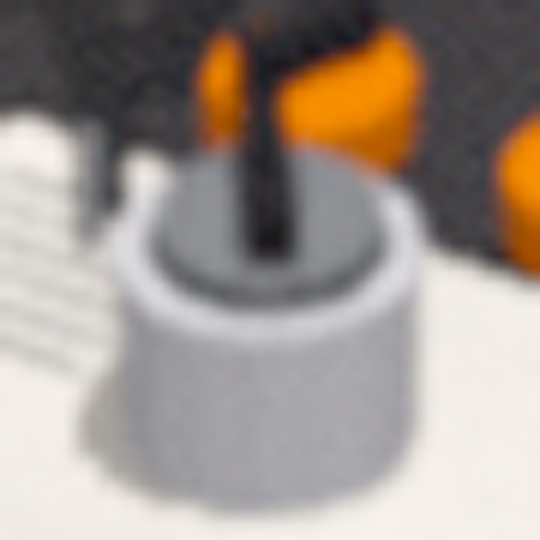

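View pics/top8.png

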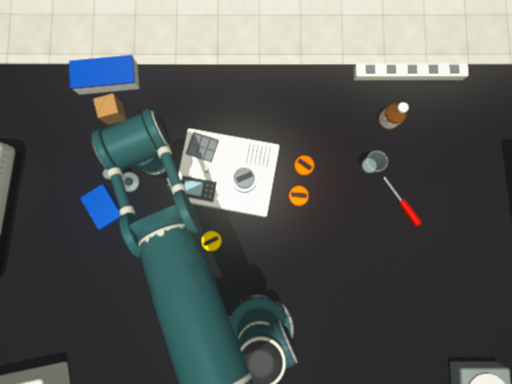

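The head edge shows a uniform drop of about 2.05 px, or 8.5–9.2 mm, against 10 expected for locked, 5 for slots only and 14 for under the roof. The bystanders are where they were, with the cylinder foot at top (131,181), the beaker at (375,162) and the tray at (202,147), and the robot is clear of everything. Handing in.

```bash
python3 -c "
from workcell import bot
print(bot.finish_job())"
```

```text
the job is handed in; nothing more can be done
None
```

The cap is turned to its stop and, as far as I can tell, locked. It was level and released when I handed the job in after about 52.5 s; no verdict came back. I turned it clockwise under a light push until it dropped and regrasped it half a turn back, because joint 6 could not reach the stop otherwise. I then pushed it down against the spring, turned it clockwise to a clear stop (1.19 N·m), let it rise, and backed the gripper away.

**Checks that agree:**
- **Height:** the head sits about 8.5–9 mm lower than at the start. Locked should be 10 mm, dropped into the slots 5, and under the roof 14.
- **Level:** the drop is uniform along the near edge of the head. The far edge looked slightly different earlier, but that measurement was blurred.
- **Pull:** pulling up with 5–9 N did not move the cap once it had risen.
- **Surroundings:** by eye in the last overhead picture, the glassware, tray and look-alike caps are where they were, and the wrist force is near zero.

**Checks that disagreed or were weak:**
- **Drop angle:** the drop came after roughly 80–90° of turning, not the stated 15–70°. One lug seemed to catch from about 71° before the cap went in.
- **Rise:** while gripped, it rose 6.3 mm instead of 8.
- **Reverse turn:** after releasing it I regripped the bar and turned it back about 7°. It met only 0.29 N·m, which could be friction and not the seat's wall, so this does not prove the lock. I then turned it back clockwise without pushing down, to about 2° from the stop, and released it again.

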